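# Put the stapler away in the lidded chest with a folding stay

### The arm

A 6-joint arm with a two-finger parallel gripper is mounted at the origin on the work surface. World frame = base frame: x ahead of the robot, y to its left, z up, the work surface at z = 0. Lengths are in mm, angles in degrees, forces in N, time in s.
With the tool pointing down it reaches from about 300 to 850 mm from the base axis. Payload 4.2 kg.
Tool frame: the origin (TCP) lies midway between the tips of the shut fingers; the grasp point (between the pads) lies env.hold_point_z behind it (env.hold_point_z is the distance from the TCP to the grasp point, in mm); z points along the fingers, y is the line along which they close (so a half turn about z gives the same grasp; the last joint's range is limited). The gripper opens to 91 mm and grips with 3 to 60 N. Pads are 32 mm wide; open, the fingers measure 118 mm over their backs; the gripper's body (76 mm by 178 mm) begins 60 mm behind the grasp point.
Start: joints at [-77.865, 18.312, 89.639, -0, 72.044, -1.146], TCP at [132.097, -559.637, 213.976] pointing down, gripper open.
Joint ranges: [-177.97, 177.97], [-48.28, 115.42], [12.27, 149.76], [-77.06, 257.06], [2.81, 150.46], [-146.56, 146.56]. Speed limits (degrees/s): [147.25, 147.25, 180, 180, 180, 180].

### API

Orientations are given as [roll, pitch, yaw] about the fixed x, y, z axes, in that order (R = Rz(yaw) Ry(pitch) Rx(roll)).
In Python, from workcell import env, viewer, spotter gives the robot as it stands.
- The arm moves only by the tool apply_moves, never from a script. Its arguments are lists of equal length, an entry for each row: "delta_pos": the shift along the world's x, y, z normalised to -1 to 1, where 1 is 120 mm, a list of three; "rot": the turn, a rotation vector about the world's x, y, z normalised to -1 to 1, where 1 is 1.5 rad, a list of three; "hand": the opening, from 0 (shut) to 1 (fully open). A call has 1 to 10 rows; each row is the pose to reach, as a shift and turn from the pose commanded when the call began; what a row does not reach only later rows make up. A row lasts 1/12 s, in which the tool goes at most 41.7 mm and 7.16 degrees, less where a joint would pass 70% of its speed; a pose out of reach is approached as far as the arm can. A call with a number of a shift or a turn outside -1 to 1 is refused whole. A call with a gripper value outside its range is refused whole. The fingers move at their own pace and stop on an object; "newtons" is the grip in N (left out, the last holds). Time passes only in rows, so rows that repeat a pose let the fingers close. It gives the time, the measured TCP pose, the force, the opening and the grip force at its end, in the units of the state.
- env.state(): the state, without advancing time (a new reading comes with each control period).
- viewer.grab_frame(name): name is "scene" or "side" or "wrist"; returns a dict with "pixels" (384x512x3 uint8, red, green, blue), "camera_matrix" (3x3 intrinsics, pixels), "k1" (the pictures are not rectified: a ray, as slopes to the right and down, at radius r is drawn at 1 + k1 r^2 times it, then the intrinsics apply), "R" (3x3) and "t" (3): a world point X has camera coordinates R X + t; the wrist camera has in their place "mount" (4x4, takes a point from camera to tool coordinates, whose origin is the TCP and whose axes are the flange's). Camera axes: x right, y down, z forward; pixel columns grow to the right and rows downward; lengths in mm; the calibration is good to about 2 mm. A picture is of the moment at which its call begins: read the wrist's pose just before it. There is no depth.
- env.job_done(): hands the job in; it is judged then, once.
Trained networks look in a picture, given as the dict that the camera call returned (one of the last four; its "shot" number tells which), for a name from the list of things; names that differ only in an ending like _2 or _b are one class to them, and where a whole thing is asked for, a point or a joint stands for the part that bears it (a point fixed in the world has none). Each returns a list of dicts, best first, with "score" (0 to 1); they miss things now and then, are a little off and sometimes report something else, mostly with a low value. They report only what shows in the picture. A call takes as long as a camera call. They do not tell look-alikes from the thing itself.
- spotter.trace(picture, query): "mask" (384x512 bool, what is visible of it) and "box" ([centre column, centre row, width, height] in pixels, round what is visible of it).
- spotter.landmark_of(picture, query): "position" ([column, row] in pixels: a listed point, or the origin of a listed thing).
The state is a dict: "time_s": time; "qpos": joint angles; "qvel": joint speeds; "effort": joint torques, N m; "ee_pos": TCP position; "ee_rot": TCP orientation; "force": force on the tool from outside, world axes, zero at the start; "torque": the same for the moment, N m; "gripper_width": finger opening in mm; "gripper_force": force on a finger pad.
Only numpy, scipy, OpenCV 4.12 (cv2) and the standard library are available. Lean on these libraries where they do the work, as an engineer would, in place of code of your own. Each camera call takes 0.05 s, during which the arm holds its last target. There are 200 camera calls.

### The job

Put the stapler away in the wooden chest. Raise the lid by its handle until the folding stay inside locks and holds it up by itself, then set the stapler down on its base on the floor of the chest's large bay, clear of the stay. Then push the stay's knee back towards the hinges, through its dead point (the lid lifts a little as it goes over), fold it and let the lid come down fully shut, without straining the stay or its bracket, dropping the stapler, slamming the lid or shifting the other things on the desk.

Things in the scene. Friction and masses are not known exactly. Their poses are not given: they have to be found in the camera images.
- chest: Beech chest, fixed; 210 mm deep (x), 300 wide (y), rim 100 mm high, walls 12, inner floor 20 mm up (thick base). Origin: centre of underside; x points from the handle side to the hinges, y left, z up. A divider 61 mm high at y = -70 mm closes off a pen bay; the large bay is y -67 to +138, x -93 to +93 mm. The stay folds in the strip y > +70 mm: keep the stapler below that
- lid (a joint): Angle of the lid (18 mm board over the whole chest, 0.9 kg, damped hinges), rad: 0 shut, grows as the front edge rises. The stay's dead point lies somewhere from 1.16 to 1.35, to be felt as a firm stop at the handle; the locked lid rests about 0.05 below it. Raising it at 0.3 rad/s takes about 1.4 Nm. Once the stay is folded well past its dead point the lid sinks shut by itself in 3 to 7 s
- hinge (a point): Middle of the lid's hinge axis, on the rear rim 105 mm behind the chest's centre and 100 mm above the desk; the axis runs along the chest's y
- handle (a point): Middle of the bar of the steel D-handle on the lid's front edge: round bar 12 mm thick along the chest's y, 98 mm free between two posts, 45 mm in front of the edge (39 mm clear gap), 255 mm from the hinge axis, 109 mm above the desk when shut. Swings with the lid; can turn between finger pads
- stay_upper (a joint): Opening of the stay's knee, rad: within 0.1 of 0 lid shut, 2.66 links in line (dead point), 3.11 locked on its stop. A light spring draws it through into the lock from the last few mm of handle travel; let go lower, the lid sinks. Pushing the locked knee back takes about 3 N; below about 2.1 it goes on folding and the lid sinks
- knob (a point): Middle of the black round knob at the knee, 18 mm thick, 40 mm long along the chest's y (y +74 to +114 mm), on the end of the lower link 93 mm from the foot pin. Shut: down inside near the hinges; locked: 15 to 40 mm above the rim, bowed to the handle side. It folds towards the hinges (+x) and down, on an arc about the foot pin
- stay_foot: Stay's foot bracket, 22 x 24 mm steel plate in slots inside the left wall; origin on the foot pin (lower link's pivot, along y), x -30 mm in the chest, 33 to 51 mm above the desk. Only clamped: slips for good if the handle is pulled over some 16 N past the dead point or the locked lid is pressed down. The links (3 x 16 mm steel) bend at 30 N: push, do not clamp
- stapler: Grey and black desk stapler, 115 mm long (its x), 36 mm wide, 58 mm high, 0.28 kg; origin: centre of its underside, z up. Its upper arm is 32 mm wide between 38 and 56 mm above its underside
- jar: Empty glass jar, 72 mm wide, 95 mm high, origin under its centre; to be left alone
- books: Stack of three books, 150 x 210 x 57 mm, origin under its centre; to be left alone
- basket: Red plastic basket with paper, 148 x 198 x 77 mm, origin under its centre; to be left alone
Not all that is in view belongs to the job. There is more than one size of the stapler; the one meant has the size given above.

How it is judged:
By the outcome, as a careful person would: the job done as asked, in the order asked, and still so for the second after the job is handed in, with the robot touching nothing.
It also fails if it takes over 72 s, if anything falls off the work surface, if the arm or the gripper's body presses on something with over 40 N, if the wrist force passes 120 N, or if a joint passes its speed limit or range.

## Working session

There is one attempt and no reset: what is moved stays moved. The work goes in short steps, Python scripts to look and compute and a tool call to move; the robot and the scene stay as the last step left them, time stands still between calls to the robot, and variables do not carry over. Pictures are saved under pics/ and viewed, at most 10 in all, crops included, and the job is handed in when it is done.

Besides the shell and the picture viewer there is one more tool, called after "Emit:" by a JSON object that holds its "fn" and its "kwargs". apply_moves: Moves the arm, as the interface text tells. Its arguments: {"type":"object","properties":{"delta_pos":{"type":"array"},"rot":{"type":"array"},"hand":{"type":"array"},"newtons":{"type":"number"}},"required":["delta_pos","rot","hand"]}

```bash
ls; mkdir -p pics; cat > h.py <<'E'
import numpy as np, cv2, json
from scipy.spatial.transform import Rotation as Ro
from workcell import env, viewer, spotter
def cam(p, st=None):
    """returns R,t world->cam"""
    if 'mount' in p:
        st=st or env.state(); M=np.array(p['mount'])
        T=np.eye(4);T[:3,:3]=Ro.from_euler('xyz',st['ee_rot'],degrees=True).as_matrix();T[:3,3]=st['ee_pos']
        C=np.linalg.inv(T@M); return C[:3,:3],C[:3,3]
    return np.array(p['R']),np.array(p['t'])
def ray(p,uv,st=None):
    K=np.array(p['camera_matrix']);d=(np.array(uv,float)-K[:2,2])/[K[0,0],K[1,1]]
    s=d.copy()
    for _ in range(20): s=d/(1+p['k1']*(s@s))
    R,t=cam(p,st); return -R.T@t, R.T@np.array([s[0],s[1],1])
def onz(p,uv,z,st=None):
    o,d=ray(p,uv,st); return o+d*(z-o[2])/d[2]
def proj(p,X,st=None):
    R,t=cam(p,st);c=np.atleast_2d(X)@R.T+t;s=c[:,:2]/c[:,2:]
    s=s*(1+p['k1']*(s**2).sum(1,keepdims=True));K=np.array(p['camera_matrix'])
    return s*[K[0,0],K[1,1]]+K[:2,2]
def tri(a,b):
    (o1,d1),(o2,d2)=a,b
    k=np.linalg.lstsq(np.c_[d1,-d2],o2-o1,rcond=None)[0]
    return (o1+d1*k[0]+o2+d2*k[1])/2, np.linalg.norm(o1+d1*k[0]-o2-d2*k[1])
def save(p,n): cv2.imwrite('pics/'+n,cv2.cvtColor(p['pixels'],cv2.COLOR_RGB2BGR))
E
python3 - <<'E'
from h import *
print(env.state(), env.hold_point_z)
a=viewer.grab_frame('scene');b=viewer.grab_frame('side')
cv2.imwrite('pics/a.png',cv2.cvtColor(np.vstack([a['pixels'],b['pixels']]),cv2.COLOR_RGB2BGR)[:, :] if 0 else cv2.resize(cv2.cvtColor(np.hstack([a['pixels'],b['pixels']]),cv2.COLOR_RGB2BGR),(800,300)))
save(a,'scene0.png');save(b,'side0.png')
for n in ['stapler','handle','hinge','chest','jar','books','basket']:
    for p,c in((a,'sc'),(b,'si')):
        try:
            print(n,c,[(np.round(q['position']).tolist(),round(q['score'],2),onz(p,q['position'],{'handle':109,'hinge':100}.get(n,0)).round().tolist()) for q in spotter.landmark_of(p,n)[:4]])
        except Exception as e: print(n,c,e)
E
```

```text
pics
{'time_s': 0.0, 'qpos': array([-7.78627548e+01,  1.83511323e+01,  8.97069940e+01, -1.22956099e-03,
        7.20443358e+01, -1.14754944e+00]), 'qvel': array([ 0.10827928,  0.00260235, -0.04811298, -0.03417261, -0.00606692,
        0.01180031]), 'effort': array([-2.22975104e-03, -4.12460768e+01, -2.31972116e+01,  7.27452664e-02,
        4.57422389e-02, -1.64772214e-04]), 'ee_pos': array([ 131.99988548, -559.11441573,  213.1214085 ]), 'ee_rot': array([-1.79897535e+02, -8.83263742e-04,  1.32851739e+01]), 'force': array([ 0.41077803,  0.99093004, -0.23444413]), 'torque': array([-0.00825262, -0.06874148, -0.02616167]), 'gripper_force': 0.0, 'gripper_width': 91.2271524402928} 18.8
stapler sc [([325.0, 167.0], 0.67, [532.0, 260.0, -0.0]), ([385.0, 144.0], 0.65, [504.0, 487.0, 0.0]), ([352.0, 148.0], 0.57, [489.0, 375.0, 0.0]), ([230.0, 212.0], 0.42, [606.0, -82.0, 0.0])]
stapler si [([251.0, 276.0], 0.98, [549.0, 243.0, 0.0]), ([271.0, 322.0], 0.96, [476.0, 365.0, 0.0]), ([259.0, 365.0], 0.91, [489.0, 470.0, 0.0])]
handle sc [([224.0, 157.0], 0.88, [473.0, -63.0, 109.0]), ([232.0, 232.0], 0.28, [725.0, -103.0, 109.0])]
handle si [([294.0, 179.0], 0.56, [470.0, -54.0, 109.0])]
hinge sc [([232.0, 230.0], 0.89, [714.0, -101.0, 100.0])]
hinge si [([213.0, 159.0], 0.8, [741.0, -114.0, 100.0])]
chest sc [([234.0, 215.0], 0.77, [619.0, -74.0, -0.0])]
chest si [([248.0, 190.0], 0.58, [620.0, -92.0, 0.0])]
jar sc [([371.0, 191.0], 0.91, [663.0, 368.0, 0.0]), ([93.0, 194.0], 0.45, [420.0, -484.0, 0.0])]
jar si [([202.0, 312.0], 0.64, [650.0, 369.0, 0.0])]
books sc [([96.0, 194.0], 0.85, [420.0, -473.0, -0.0])]
books si [([310.0, 134.0], 0.9, [433.0, -468.0, 0.0])]
basket sc [([114.0, 258.0], 0.91, [654.0, -449.0, 0.0])]
basket si [([252.0, 132.0], 0.88, [671.0, -439.0, 0.0])]
```

View pics/scene0.png

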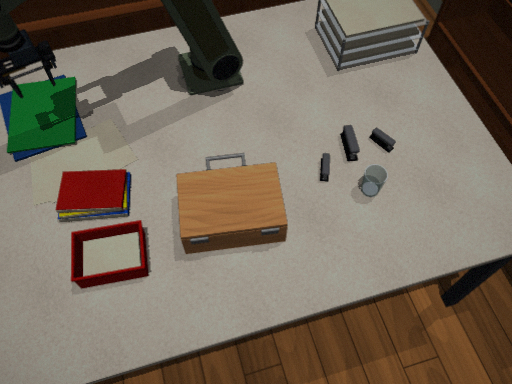

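View pics/side0.png

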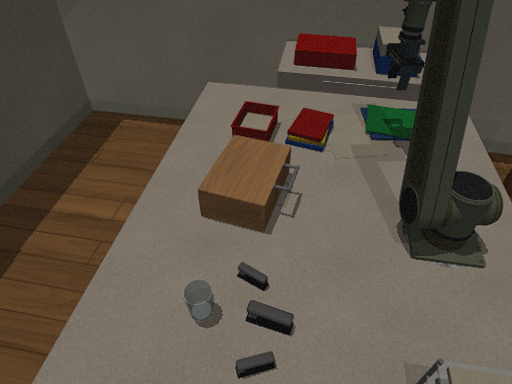

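Candidates for the stapler: scene pixels (325,167), (350,142) and (383,139), which in the side view are (252,276), (271,317) and (256,364). The middle one looks biggest, so I'll check the sizes with masks and one crop.

```bash
python3 - <<'E'
from h import *
a=viewer.grab_frame('scene');b=viewer.grab_frame('side')
for n in ['handle','hinge','chest']:
    ua=spotter.landmark_of(a,n)[0]['position'];ub=spotter.landmark_of(b,n)[0]['position']
    X,e=tri(ray(a,ua),ray(b,ub));print(n,X.round(1),e.round(1))
for p in(a,b):
  for q in spotter.trace(p,'stapler')[:4]:
    ys,xs=np.nonzero(q['mask'])
    P=np.array([onz(p,(x,y),29)[:2] for x,y in zip(xs,ys)])
    (c,s,ang)=cv2.minAreaRect(P.astype(np.float32)); print(np.round(q['box']),round(q['score'],2),np.round(c),np.round(s),round(ang,1))
c1=cv2.resize(a['pixels'][110:200,300:420],(480,360),interpolation=cv2.INTER_CUBIC)
c2=cv2.resize(b['pixels'][250:384,220:320],(269,360),interpolation=cv2.INTER_CUBIC)
cv2.imwrite('pics/crop.png',cv2.cvtColor(np.hstack([c1,c2]),cv2.COLOR_RGB2BGR))
E
```

```text
handle [471.5 -61.1  99.6] 0.2
hinge [ 728.4 -105.6  107.2] 2.4
chest [615.1 -80.4   6.4] 13.8
[384. 140.  25.  21.] 0.75 [501. 474.] [94. 54.] 26.1
[351. 144.  17.  34.] 0.72 [481. 362.] [ 47. 143.] 79.3
[325. 166.   6.  29.] 0.54 [547. 249.] [ 29. 106.] 68.8
[257. 364.  36.  25.] 0.98 [496. 479.] [88. 40.] 23.7
[270. 319.  47.  39.] 0.76 [482. 364.] [ 61. 118.] 80.5
[252. 276.  36.  29.] 0.76 [543. 258.] [46. 98.] 66.9
```

View pics/crop.png

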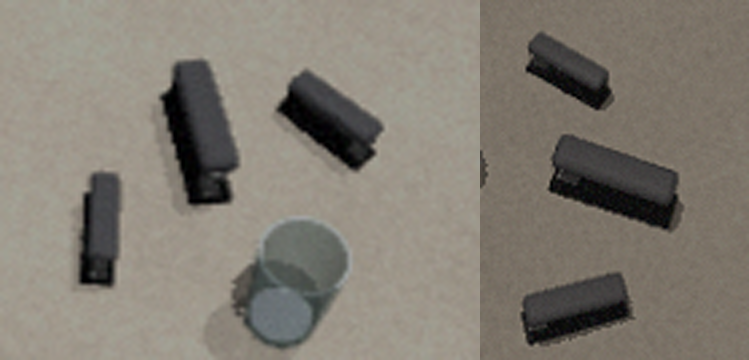

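The middle stapler (scene 350,142; side 271,319) is clearly the largest. Its footprint is about 118–140 mm, against about 90–105 for the others, so that is the one, near (482,364) with its axis at about -10.5°. The chest is near (622,-87), yaw -9.8°. Next I go above the handle.

Emit:
{"fn": "apply_moves", "kwargs": {"delta_pos": [[0.567,0.831,-0.023],[0.567,0.831,-0.023],[0.567,0.831,-0.023],[0.567,0.831,-0.023]], "rot": [[0,0,0.156],[0,0,0.156],[0,0,0.156],[0,0,0.156]], "hand": [0.6,0.6,0.6,0.6]}}

```text
time_s: 1.63
ee_pos: [202.3, -454.6, 211.1]
ee_rot: [-179.8, -0.2, 26.9]
force: [-0.3, 0.2, -0.1]
gripper_width: 67.0
gripper_force: 0.0
```

Emit:
{"fn": "apply_moves", "kwargs": {"delta_pos": [[0.567,0.831,-0.023],[0.567,0.831,-0.023],[0.567,0.831,-0.023]], "rot": [[0,0,0.156],[0,0,0.156],[0,0,0.156]], "hand": [0.6,0.6,0.6]}}

```text
time_s: 1.88
ee_pos: [268.7, -359.0, 208.5]
ee_rot: [180.0, -0.0, 40.2]
force: [1.0, 0.4, -0.4]
gripper_width: 55.1
gripper_force: 0.0
```

Emit:
{"fn": "apply_moves", "kwargs": {"delta_pos": [[0.567,0.831,-0.023],[0.567,0.831,-0.023],[0.567,0.831,-0.023]], "rot": [[0,0,0.156],[0,0,0.156],[0,0,0.156]], "hand": [0.6,0.6,0.6]}}

```text
time_s: 2.13
ee_pos: [337.0, -258.9, 206.0]
ee_rot: [179.9, -0.0, 53.7]
force: [1.2, 0.7, -0.5]
gripper_width: 54.6
gripper_force: 0.0
```

Emit:
{"fn": "apply_moves", "kwargs": {"delta_pos": [[0.567,0.831,-0.023],[0.567,0.831,-0.023],[0.567,0.831,-0.023]], "rot": [[0,0,0.156],[0,0,0.156],[0,0,0.156]], "hand": [0.6,0.6,0.6]}}

```text
time_s: 2.38
ee_pos: [405.3, -159.0, 203.3]
ee_rot: [179.9, -0.0, 67.1]
force: [0.8, -0.6, 0.2]
gripper_width: 55.0
gripper_force: 0.0
```

Emit:
{"fn": "apply_moves", "kwargs": {"delta_pos": [[0.567,0.831,-0.023],[0.567,0.831,-0.023],[0.567,0.831,-0.023],[0.567,0.831,-0.023]], "rot": [[0,0,0.156],[0,0,0.156],[0,0,0.156],[0,0,0.156]], "hand": [0.6,0.6,0.6,0.6]}}

```text
time_s: 2.72
ee_pos: [476.0, -56.5, 200.2]
ee_rot: [179.8, -0.2, 80.6]
force: [0.6, -1.6, 1.2]
gripper_width: 54.7
gripper_force: 0.0
```

```bash
python3 - <<'E'
from h import *
s=env.state();w=viewer.grab_frame('wrist');save(w,'w1.png')
print(s['time_s'],s['ee_pos'],s['ee_rot'],s['qpos'],s['force'])
for n,z in(('handle',109),('hinge',100)):
  for q in spotter.landmark_of(w,n)[:2]: print(n,np.round(q['position']),q['score'],onz(w,q['position'],z,s).round(1))
print(proj(w,[[471,-61,109]],s))
for q in spotter.trace(w,'handle')[:2]: print(np.round(q['box']),q['score'])
E
```

```text
2.7167 [475.96943024 -56.53638587 200.18683821] [ 1.79844678e+02 -1.56222192e-01  8.06296658e+01] [ -8.25604477  10.18270281 102.94001295   0.16674864  66.71904161
   1.04880692] [ 0.58909332 -1.62448577  1.15692928]
handle [254. 192.] 0.73 [471.3 -59.6 109. ]
[[254.0039246  193.20323917]]
[381. 167. 263. 288.] 0.91
```

View pics/w1.png

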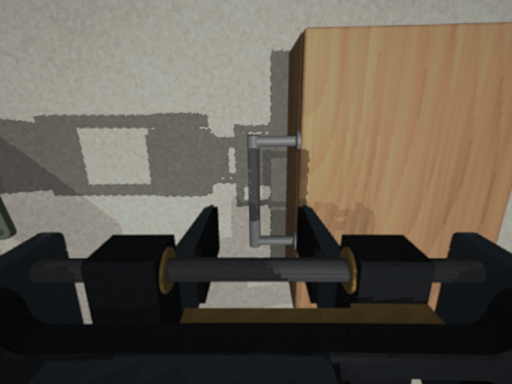

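The wrist view shows the bar at column 254, rows 135–245, between the fingers, with the lid edge parallel to it at column 300. I'll descend and grip.

Emit:
{"fn": "apply_moves", "kwargs": {"delta_pos": [[-0.008,0.01,0],[-0.008,0.01,-0.3],[-0.008,0.01,-0.6],[-0.008,0.01,-0.85],[-0.008,0.01,-0.92],[-0.008,0.01,-0.92]], "rot": [[0,0,0],[0,0,0],[0,0,0],[0,0,0],[0,0,0],[0,0,0]], "hand": [0.42,0.42,0.42,0.42,0.42,0.42]}}

```text
time_s: 3.42
ee_pos: [469.2, -60.5, 88.1]
ee_rot: [-179.7, 0.0, 80.2]
force: [-0.6, -0.4, -0.8]
gripper_width: 38.2
gripper_force: 0.0
```

Emit:
{"fn": "apply_moves", "kwargs": {"delta_pos": [[0,0,0],[0,0,0],[0,0,0],[0,0,0],[0,0,0],[0,0,0]], "rot": [[0,0,0],[0,0,0],[0,0,0],[0,0,0],[0,0,0],[0,0,0]], "hand": [0,0,0,0,0,0], "newtons": 15}}

```text
time_s: 3.92
ee_pos: [471.9, -60.0, 91.1]
ee_rot: [179.9, 0.0, 80.4]
force: [-2.5, -0.6, 7.8]
gripper_width: 11.9
gripper_force: 15.0
```

```bash
cat > arc.py <<'E'
import numpy as np
a=np.deg2rad(-9.8);p0=np.arctan2(9,255)
def P(t): return np.array([-255.2*np.cos(t+p0)*np.cos(a),-255.2*np.cos(t+p0)*np.sin(a),255.2*np.sin(t+p0)])
def rows(t0,ts): return [[round(float(v),3) for v in (P(t)-P(t0))/120] for t in ts]
E
python3 - <<'E'
from arc import *
for t0,n,d in((0,10,.03),(.3,10,.03),(.6,10,.03),(.9,8,.02)): print(rows(t0,t0+d*np.arange(1,n+1)))
E
```

```text
[[0.003, -0.001, 0.064], [0.008, -0.001, 0.127], [0.015, -0.003, 0.191], [0.024, -0.004, 0.254], [0.035, -0.006, 0.317], [0.047, -0.008, 0.379], [0.061, -0.011, 0.441], [0.078, -0.013, 0.503], [0.096, -0.017, 0.564], [0.115, -0.02, 0.625]]
[[0.022, -0.004, 0.06], [0.045, -0.008, 0.119], [0.07, -0.012, 0.178], [0.097, -0.017, 0.235], [0.125, -0.022, 0.292], [0.155, -0.027, 0.348], [0.187, -0.032, 0.403], [0.221, -0.038, 0.457], [0.256, -0.044, 0.51], [0.292, -0.05, 0.562]]
[[0.038, -0.007, 0.051], [0.078, -0.013, 0.1], [0.119, -0.02, 0.149], [0.161, -0.028, 0.196], [0.205, -0.035, 0.242], [0.25, -0.043, 0.286], [0.296, -0.051, 0.329], [0.344, -0.059, 0.371], [0.393, -0.068, 0.411], [0.443, -0.076, 0.449]]
[[0.034, -0.006, 0.025], [0.068, -0.012, 0.049], [0.103, -0.018, 0.073], [0.139, -0.024, 0.095], [0.175, -0.03, 0.117], [0.211, -0.036, 0.139], [0.248, -0.043, 0.159], [0.285, -0.049, 0.179]]
```

Emit:
{"fn": "apply_moves", "kwargs": {"delta_pos": [[0.003,-0.001,0.064],[0.008,-0.001,0.127],[0.015,-0.003,0.191],[0.024,-0.004,0.254],[0.035,-0.006,0.317],[0.047,-0.008,0.379],[0.061,-0.011,0.441],[0.078,-0.013,0.503],[0.096,-0.017,0.564],[0.115,-0.02,0.625]], "rot": [[0,0,0],[0,0,0],[0,0,0],[0,0,0],[0,0,0],[0,0,0],[0,0,0],[0,0,0],[0,0,0],[0,0,0]], "hand": [0,0,0,0,0,0,0,0,0,0]}}

```text
time_s: 4.75
ee_pos: [484.8, -62.0, 165.3]
ee_rot: [-179.9, -0.0, 80.3]
force: [1.4, 1.1, -7.5]
gripper_width: 11.5
gripper_force: 15.0
```

Emit:
{"fn": "apply_moves", "kwargs": {"delta_pos": [[0.022,-0.004,0.06],[0.045,-0.008,0.119],[0.07,-0.012,0.178],[0.097,-0.017,0.235],[0.125,-0.022,0.292],[0.155,-0.027,0.348],[0.187,-0.032,0.403],[0.221,-0.038,0.457],[0.256,-0.044,0.51],[0.292,-0.05,0.562]], "rot": [[0,0,0],[0,0,0],[0,0,0],[0,0,0],[0,0,0],[0,0,0],[0,0,0],[0,0,0],[0,0,0],[0,0,0]], "hand": [0,0,0,0,0,0,0,0,0,0]}}

```text
time_s: 5.58
ee_pos: [517.9, -67.1, 232.8]
ee_rot: [-179.6, -0.1, 80.3]
force: [-6.9, 6.0, -2.0]
gripper_width: 11.7
gripper_force: 15.0
```

```bash
python3 - <<'E'
from h import *
s=env.state();print({k:np.round(s[k],1) for k in('time_s','qpos','ee_pos','ee_rot','force','torque','gripper_width')})
E
```

```text
{'time_s': np.float64(5.6), 'qpos': array([-8.7, 13.1, 94.3,  0.1, 73. ,  1. ]), 'ee_pos': array([517.9, -67.1, 232.8]), 'ee_rot': array([-1.796e+02, -1.000e-01,  8.030e+01]), 'force': array([-6.9,  6. , -2. ]), 'torque': array([1. , 1.2, 0.3]), 'gripper_width': np.float64(11.7)}
```

Emit:
{"fn": "apply_moves", "kwargs": {"delta_pos": [[0.038,-0.007,0.051],[0.078,-0.013,0.1],[0.119,-0.02,0.149],[0.161,-0.028,0.196],[0.205,-0.035,0.242],[0.25,-0.043,0.286],[0.296,-0.051,0.329],[0.344,-0.059,0.371],[0.393,-0.068,0.411],[0.443,-0.076,0.449]], "rot": [[0,0,0],[0,0,0],[0,0,0],[0,0,0],[0,0,0],[0,0,0],[0,0,0],[0,0,0],[0,0,0],[0,0,0]], "hand": [0,0,0,0,0,0,0,0,0,0]}}

```text
time_s: 6.42
ee_pos: [570.2, -75.4, 288.9]
ee_rot: [-179.6, -0.2, 80.3]
force: [-12.1, 7.8, 8.0]
gripper_width: 11.6
gripper_force: 15.0
```

Emit:
{"fn": "apply_moves", "kwargs": {"delta_pos": [[0.034,-0.006,0.025],[0.068,-0.012,0.049],[0.103,-0.018,0.073],[0.139,-0.024,0.095],[0.175,-0.03,0.117],[0.211,-0.036,0.139],[0.248,-0.043,0.159],[0.285,-0.049,0.179],[0.285,-0.049,0.179]], "rot": [[0,0,0],[0,0,0],[0,0,0],[0,0,0],[0,0,0],[0,0,0],[0,0,0],[0,0,0],[0,0,0]], "hand": [0,0,0,0,0,0,0,0,0]}}

```text
time_s: 7.17
ee_pos: [607.6, -81.5, 312.0]
ee_rot: [179.8, -0.2, 80.4]
force: [-6.3, 6.9, 9.4]
gripper_width: 11.8
gripper_force: 15.1
```

```bash
python3 - <<'E'
from h import *
from arc import *
s=env.state();print({k:np.round(s[k],1) for k in('time_s','qpos','ee_pos','ee_rot','force','torque','gripper_width')})
b=viewer.grab_frame('side');save(b,'side1.png')
for n in('handle','knob','stay_foot','hinge'):
  for q in spotter.landmark_of(b,n)[:2]: print(n,np.round(q['position']),q['score'])
for t0,n,d in((1.06,6,.01),(1.12,2,.01),(1.14,2,.01),(1.16,2,.01),(1.18,2,.01),(1.2,2,.01),(1.22,2,.01),(1.24,2,.01),(1.26,2,.01),(1.28,2,.01),(1.30,2,.01),(1.32,2,.01)): print(t0,rows(t0,t0+d*np.arange(1,n+1)))
E
```

```text
{'time_s': np.float64(7.2), 'qpos': array([-8.8, 19.5, 74. ,  0.2, 86.3,  0.8]), 'ee_pos': array([607.6, -81.5, 312. ]), 'ee_rot': array([179.8,  -0.2,  80.4]), 'force': array([-6.3,  6.9,  9.4]), 'torque': array([1.2, 1. , 0.3]), 'gripper_width': np.float64(11.8)}
handle [311. 133.] 0.69
handle [251. 110.] 0.59
knob [225. 186.] 0.66
hinge [218. 161.] 0.97
hinge [310. 135.] 0.6
1.06 [[0.019, -0.003, 0.01], [0.037, -0.006, 0.019], [0.056, -0.01, 0.028], [0.075, -0.013, 0.037], [0.094, -0.016, 0.046], [0.113, -0.02, 0.055]]
1.12 [[0.019, -0.003, 0.008], [0.039, -0.007, 0.017]]
1.14 [[0.019, -0.003, 0.008], [0.039, -0.007, 0.016]]
1.16 [[0.02, -0.003, 0.008], [0.039, -0.007, 0.015]]
1.18 [[0.02, -0.003, 0.007], [0.039, -0.007, 0.014]]
1.2 [[0.02, -0.003, 0.007], [0.04, -0.007, 0.014]]
1.22 [[0.02, -0.003, 0.006], [0.04, -0.007, 0.013]]
1.24 [[0.02, -0.003, 0.006], [0.04, -0.007, 0.012]]
1.26 [[0.02, -0.003, 0.006], [0.04, -0.007, 0.011]]
1.28 [[0.02, -0.004, 0.005], [0.041, -0.007, 0.01]]
1.3 [[0.02, -0.004, 0.005], [0.041, -0.007, 0.01]]
1.32 [[0.02, -0.004, 0.004], [0.041, -0.007, 0.009]]
```

View pics/side1.png

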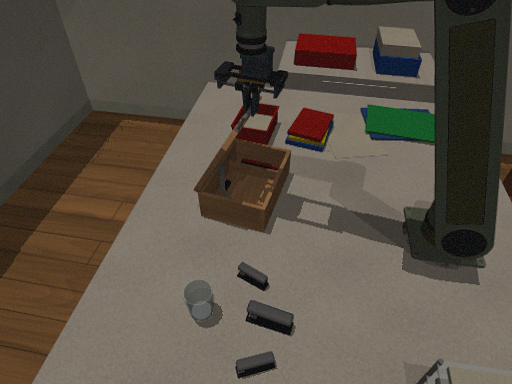

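The lid is up at about 1.06 rad and the stay shows at (225,182). The path presses a little radially (about 11 N), so I'll shift slightly outward and creep towards the stop.

Emit:
{"fn": "apply_moves", "kwargs": {"delta_pos": [[0.01,0.008,0.025],[0.029,0.008,0.036],[0.048,0.005,0.045],[0.067,0.002,0.054],[0.086,-0.002,0.063],[0.105,-0.006,0.072],[0.105,-0.006,0.072]], "rot": [[0,0,0],[0,0,0],[0,0,0],[0,0,0],[0,0,0],[0,0,0],[0,0,0]], "hand": [0,0,0,0,0,0,0]}}

```text
time_s: 8.0
ee_pos: [620.6, -83.5, 318.2]
ee_rot: [179.9, -0.1, 80.3]
force: [-3.6, 4.7, 4.7]
gripper_width: 11.6
gripper_force: 15.1
```

Emit:
{"fn": "apply_moves", "kwargs": {"delta_pos": [[0.019,-0.003,0.008],[0.039,-0.007,0.017],[0.039,-0.007,0.017]], "rot": [[0,0,0],[0,0,0],[0,0,0]], "hand": [0,0,0]}}

```text
time_s: 8.25
ee_pos: [625.4, -84.3, 320.2]
ee_rot: [179.9, -0.1, 80.3]
force: [-3.6, 3.9, 4.0]
gripper_width: 11.5
gripper_force: 15.1
```

Emit:
{"fn": "apply_moves", "kwargs": {"delta_pos": [[0.019,-0.003,0.008],[0.039,-0.007,0.016],[0.039,-0.007,0.016]], "rot": [[0,0,0],[0,0,0],[0,0,0]], "hand": [0,0,0]}}

```text
time_s: 8.5
ee_pos: [630.2, -85.0, 322.1]
ee_rot: [179.9, -0.1, 80.3]
force: [-4.0, 3.9, 4.9]
gripper_width: 11.7
gripper_force: 15.1
```

Emit:
{"fn": "apply_moves", "kwargs": {"delta_pos": [[0.015,-0.002,0.006],[0.03,-0.005,0.012],[0.03,-0.005,0.012]], "rot": [[0,0,0],[0,0,0],[0,0,0]], "hand": [0,0,0]}}

```text
time_s: 8.75
ee_pos: [633.8, -85.6, 323.4]
ee_rot: [179.9, -0.1, 80.3]
force: [-2.2, 4.6, 4.0]
gripper_width: 11.4
gripper_force: 15.1
```

Emit:
{"fn": "apply_moves", "kwargs": {"delta_pos": [[0.012,-0.002,0.005],[0.025,-0.004,0.01],[0.025,-0.004,0.01]], "rot": [[0,0,0],[0,0,0],[0,0,0]], "hand": [0,0,0]}}

```text
time_s: 9.0
ee_pos: [636.8, -86.1, 324.6]
ee_rot: [179.9, -0.1, 80.3]
force: [-3.0, 3.7, 4.3]
gripper_width: 11.2
gripper_force: 15.0
```

Emit:
{"fn": "apply_moves", "kwargs": {"delta_pos": [[0.012,-0.002,0.004],[0.025,-0.004,0.009],[0.025,-0.004,0.009]], "rot": [[0,0,0],[0,0,0],[0,0,0]], "hand": [0,0,0]}}

```text
time_s: 9.25
ee_pos: [639.7, -86.5, 325.6]
ee_rot: [179.9, -0.1, 80.3]
force: [-2.2, 4.5, 4.0]
gripper_width: 11.9
gripper_force: 15.1
```

Emit:
{"fn": "apply_moves", "kwargs": {"delta_pos": [[0.012,-0.002,0.004],[0.025,-0.004,0.008],[0.025,-0.004,0.008]], "rot": [[0,0,0],[0,0,0],[0,0,0]], "hand": [0,0,0]}}

```text
time_s: 9.5
ee_pos: [642.8, -87.0, 326.5]
ee_rot: [179.9, -0.1, 80.3]
force: [-2.6, 4.6, 4.9]
gripper_width: 11.7
gripper_force: 15.1
```

Emit:
{"fn": "apply_moves", "kwargs": {"delta_pos": [[0.012,-0.002,0.004],[0.025,-0.004,0.008],[0.025,-0.004,0.008]], "rot": [[0,0,0],[0,0,0],[0,0,0]], "hand": [0,0,0]}}

```text
time_s: 9.75
ee_pos: [645.2, -87.3, 327.3]
ee_rot: [179.9, -0.1, 80.3]
force: [-3.6, 4.7, 4.5]
gripper_width: 11.4
gripper_force: 15.1
```

Emit:
{"fn": "apply_moves", "kwargs": {"delta_pos": [[0.012,-0.002,0.004],[0.025,-0.004,0.008],[0.025,-0.004,0.008]], "rot": [[0,0,0],[0,0,0],[0,0,0]], "hand": [0,0,0]}}

```text
time_s: 10.0
ee_pos: [645.7, -87.4, 327.6]
ee_rot: [-179.6, -0.1, 80.3]
force: [-8.8, 6.1, 4.8]
gripper_width: 11.7
gripper_force: 15.0
```

That's the firm stop (x stalled, force rising). I'll hold briefly so the knee can snap through, backing off 3 mm, and look.

Emit:
{"fn": "apply_moves", "kwargs": {"delta_pos": [[0,0,0],[0,0,0],[0,0,0],[-0.01,0.002,-0.004],[-0.02,0.003,-0.007],[-0.03,0.005,-0.01],[-0.03,0.005,-0.01]], "rot": [[0,0,0],[0,0,0],[0,0,0],[0,0,0],[0,0,0],[0,0,0],[0,0,0]], "hand": [0,0,0,0,0,0,0]}}

```text
time_s: 10.58
ee_pos: [644.6, -87.3, 327.2]
ee_rot: [179.9, -0.1, 80.3]
force: [-4.1, 4.3, 5.5]
gripper_width: 11.6
gripper_force: 15.0
```

```bash
python3 - <<'E'
from h import *
a=viewer.grab_frame('scene');b=viewer.grab_frame('side')
save(a,'sc2.png');save(b,'si2.png')
C=np.array([619,-85,0]);ang=np.deg2rad(-9.8);ex=np.array([np.cos(ang),np.sin(ang),0]);ey=np.array([-ex[1],ex[0],0])
for n in('knob','stay_foot','stay_upper'):
  for c,p in(('sc',a),('si',b)):
    for q in spotter.landmark_of(p,n)[:2]:
      o,d=ray(p,q['position']); k=((C-o)@ey+94)/(d@ey); X=o+d*k-C
      print(n,c,np.round(q['position']),round(q['score'],2),'chest x,z on plane y=94:',round(X@ex,1),round(X[2],1))
cv2.imwrite('pics/c2.png',cv2.cvtColor(np.hstack([cv2.resize(a['pixels'][130:260,160:300],(430,400),interpolation=2),cv2.resize(b['pixels'][90:230,190:310],(343,400),interpolation=2)]),cv2.COLOR_RGB2BGR))
E
```

```text
knob si [237. 184.] 0.47 chest x,z on plane y=94: 0.3 114.4
stay_foot sc [228. 163.] 0.26 chest x,z on plane y=94: -6679.9 -9804.5Traceback (most recent call last):
  File "<stdin>", line 7, in <module>
ValueError: it knows: basket, books, chest, handle, hinge, jar, knob, stapler, stay_foot
```

Emit:
{"fn": "apply_moves", "kwargs": {"delta_pos": [[-0.012,0.002,-0.004],[-0.024,0.004,-0.008],[-0.036,0.006,-0.012],[-0.048,0.008,-0.016],[-0.048,0.008,-0.016]], "rot": [[0,0,0],[0,0,0],[0,0,0],[0,0,0],[0,0,0]], "hand": [0,0,0,0,0]}}

```text
time_s: 11.3
ee_pos: [639.1, -86.4, 325.2]
ee_rot: [179.9, -0.1, 80.3]
force: [-3.6, 5.4, 4.9]
gripper_width: 11.7
gripper_force: 15.0
```

```bash
cat > look.py <<'E'
from h import *
import sys
C=np.array([619,-85,0]);ang=np.deg2rad(-9.8);ex=np.array([np.cos(ang),np.sin(ang),0]);ey=np.array([-ex[1],ex[0],0])
def knob(tag):
    b=viewer.grab_frame('side');a=viewer.grab_frame('scene')
    for c,p in(('si',b),('sc',a)):
        for q in spotter.landmark_of(p,'knob')[:2]:
            o,d=ray(p,q['position']); k=((C-o)@ey+94)/(d@ey); X=o+d*k-C
            print('knob',c,np.round(q['position']),round(q['score'],2),'x,z:',round(X@ex,1),round(X[2],1))
    cv2.imwrite(f'pics/{tag}.png',cv2.cvtColor(np.hstack([cv2.resize(a['pixels'][130:260,160:300],(430,400),interpolation=2),cv2.resize(b['pixels'][90:230,190:310],(343,400),interpolation=2)]),cv2.COLOR_RGB2BGR))
E
python3 -c "
from look import *
knob('c3')"
```

```text
knob si [238. 185.] 0.78 x,z: -5.1 113.7
```

View pics/c3.png

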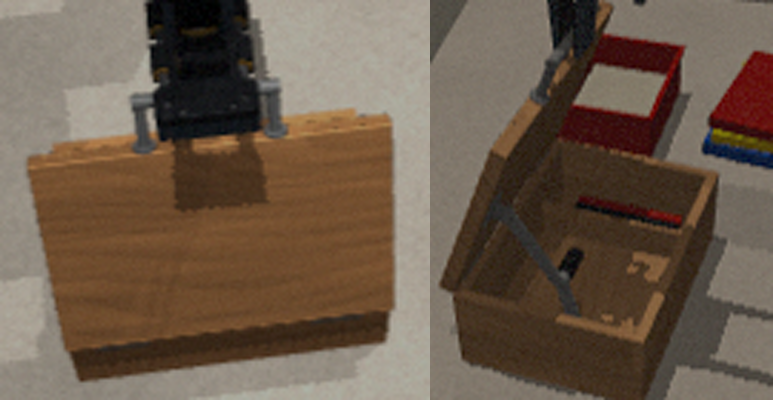

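The knob moves handle-wards (x 0 → -5) as the lid comes down, so it has gone through. I'll keep lowering gently.

Emit:
{"fn": "apply_moves", "kwargs": {"delta_pos": [[-0.01,0.002,-0.004],[-0.02,0.003,-0.008],[-0.03,0.005,-0.011],[-0.03,0.005,-0.011]], "rot": [[0,0,0],[0,0,0],[0,0,0],[0,0,0]], "hand": [0,0,0,0]}}

```text
time_s: 11.83
ee_pos: [635.6, -85.9, 323.9]
ee_rot: [179.8, -0.1, 80.3]
force: [-2.7, 4.5, 3.8]
gripper_width: 11.5
gripper_force: 15.0
```

```bash
python3 -c "
from look import *
knob('c4')"
```

```text
knob si [240. 184.] 0.66 x,z: -10.5 120.3
knob si [251. 131.] 0.42 x,z: -46.9 316.7
```

Emit:
{"fn": "apply_moves", "kwargs": {"delta_pos": [[-0.01,0.002,-0.004],[-0.02,0.003,-0.008],[-0.02,0.003,-0.008]], "rot": [[0,0,0],[0,0,0],[0,0,0]], "hand": [0,0,0]}}

```text
time_s: 12.28
ee_pos: [633.6, -85.7, 323.1]
ee_rot: [179.8, -0.1, 80.3]
force: [-1.4, 4.9, 5.1]
gripper_width: 11.3
gripper_force: 15.0
```

Emit:
{"fn": "apply_moves", "kwargs": {"delta_pos": [[-0.007,0.001,-0.003],[-0.015,0.002,-0.006],[-0.015,0.002,-0.006]], "rot": [[0,0,0],[0,0,0],[0,0,0]], "hand": [0,0,0]}}

```text
time_s: 12.53
ee_pos: [633.1, -85.6, 322.9]
ee_rot: [179.6, -0.1, 80.3]
force: [0.4, 3.7, 5.0]
gripper_width: 11.6
gripper_force: 15.0
```

The handle force has gone to zero at x=633, so the lid rests on the stay. I'll release and go up.

Emit:
{"fn": "apply_moves", "kwargs": {"delta_pos": [[0,0,0],[0,0,0],[0,0,0],[0,0,0],[0,0,0.2],[0,0,0.5],[-0.3,0,0.6],[-0.6,0.2,0.6],[-0.9,0.4,0.6],[-1,0.6,0.6]], "rot": [[0,0,0],[0,0,0],[0,0,0],[0,0,0],[0,0,0],[0,0,0],[0,0,0],[0,0,0],[0,0,0],[0,0,0]], "hand": [0.45,0.45,0.45,0.45,0.45,0.45,0.45,0.45,0.6,0.6]}}

```text
time_s: 13.37
ee_pos: [507.5, -14.3, 393.6]
ee_rot: [180.0, 0.1, 80.2]
force: [0.5, 1.0, 0.8]
gripper_width: 51.6
gripper_force: 0.0
```

```bash
python3 -c "
from look import *
print(env.state()['ee_pos'],env.state()['qpos'])
knob('c5')"
```

```text
[507.45875392 -14.25486757 393.57517267] [-2.86970238e+00  8.72773249e+00  7.72667966e+01 -5.66661103e-02
  9.40063108e+01  6.95650285e+00]
knob si [240. 184.] 0.71 x,z: -9.8 118.4
```

View pics/c5.png

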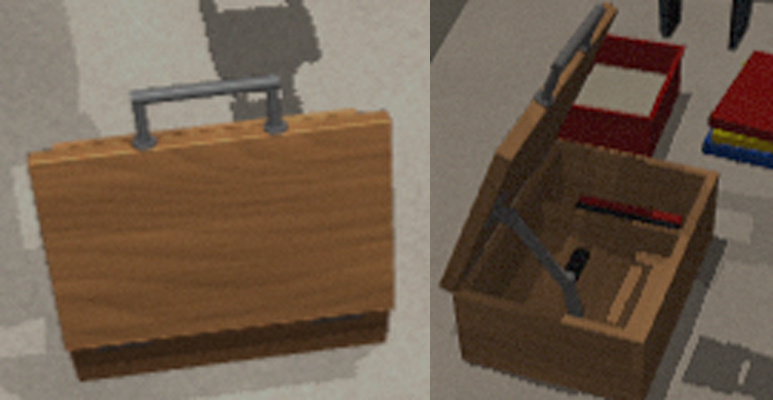

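The lid stays up by itself with the stay slightly bowed at the knob (crop 572,270). On to the stapler.

Emit:
{"fn": "apply_moves", "kwargs": {"delta_pos": [[-0.085,0.758,-0.344],[-0.085,0.758,-0.344],[-0.085,0.758,-0.344],[-0.085,0.758,-0.344]], "rot": [[0,0,0.26],[0,0,0.26],[0,0,0.26],[0,0,0.26]], "hand": [0.65,0.65,0.65,0.65]}}

```text
time_s: 13.9
ee_pos: [500.6, 78.8, 348.6]
ee_rot: [-179.7, -0.1, 103.0]
force: [0.3, -0.7, 1.0]
gripper_width: 59.3
gripper_force: 0.0
```

Emit:
{"fn": "apply_moves", "kwargs": {"delta_pos": [[-0.085,0.758,-0.344],[-0.085,0.758,-0.344],[-0.085,0.758,-0.344],[-0.085,0.758,-0.344]], "rot": [[0,0,0.26],[0,0,0.26],[0,0,0.26],[0,0,0.26]], "hand": [0.65,0.65,0.65,0.65]}}

```text
time_s: 14.23
ee_pos: [490.8, 169.3, 307.8]
ee_rot: [-179.8, -0.1, 125.2]
force: [0.3, -0.4, -0.6]
gripper_width: 59.4
gripper_force: 0.0
```

Emit:
{"fn": "apply_moves", "kwargs": {"delta_pos": [[-0.085,0.758,-0.344],[-0.085,0.758,-0.344],[-0.085,0.758,-0.344],[-0.085,0.758,-0.344]], "rot": [[0,0,0.26],[0,0,0.26],[0,0,0.26],[0,0,0.26]], "hand": [0.65,0.65,0.65,0.65]}}

```text
time_s: 14.57
ee_pos: [481.0, 259.8, 267.0]
ee_rot: [-179.9, -0.1, 147.5]
force: [-0.7, 0.2, -0.6]
gripper_width: 59.3
gripper_force: 0.0
```

Emit:
{"fn": "apply_moves", "kwargs": {"delta_pos": [[-0.085,0.758,-0.344],[-0.085,0.758,-0.344],[-0.085,0.758,-0.344],[-0.085,0.758,-0.344],[-0.085,0.758,-0.344],[-0.085,0.758,-0.344]], "rot": [[0,0,0.26],[0,0,0.26],[0,0,0.26],[0,0,0.26],[0,0,0.26],[0,0,0.26]], "hand": [0.65,0.65,0.65,0.65,0.65,0.65]}}

```text
time_s: 15.07
ee_pos: [471.8, 348.2, 228.7]
ee_rot: [180.0, 0.1, 169.4]
force: [-0.2, -0.1, 0.0]
gripper_width: 59.4
gripper_force: 0.0
```

```bash
python3 - <<'E'
from h import *
s=env.state();w=viewer.grab_frame('wrist');save(w,'w2.png')
print(s['time_s'],s['ee_pos'],s['ee_rot'],s['qpos'])
for q in spotter.landmark_of(w,'stapler')[:3]: print(np.round(q['position']),q['score'],onz(w,q['position'],0,s).round(1))
for q in spotter.trace(w,'stapler')[:3]:
    ys,xs=np.nonzero(q['mask'])
    P=np.array([onz(w,(x,y),56,s)[:2] for x,y in zip(xs,ys)])
    c,z,ang=cv2.minAreaRect(P.astype(np.float32)); print(np.round(q['box']),round(q['score'],2),np.round(c),np.round(z),round(ang,1))
E
```

```text
15.0667 [471.82110714 348.1978039  228.72839515] [1.79987213e+02 1.20179125e-01 1.69372216e+02] [ 3.53475028e+01  1.88066394e+01  8.67504182e+01 -8.05116665e-02
  7.43502419e+01 -4.40030713e+01]
[346. 161.] 0.79 [496.2 482.2   0. ]
[269. 164.] 0.77 [479.1 365.4   0. ]
[206. 213.] 0.6 [540.2 250.9   0. ]
[347. 163.  47.  59.] 0.74 [486. 465.] [90. 27.] 24.8
[207. 201.  23.  26.] 0.62 [502. 273.] [26. 34.] 65.2
```

View pics/w2.png

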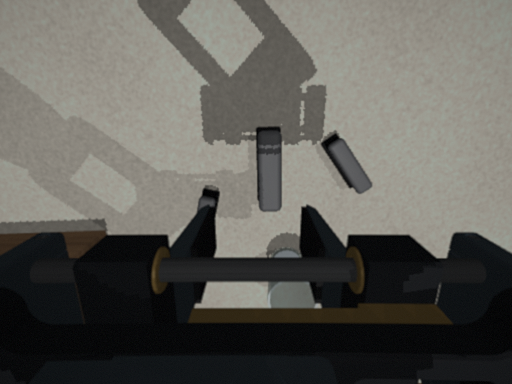

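The target is upright in the picture at columns 258–281, rows 127–211, well aligned with the fingers. I'll work out its ends and axis.

```bash
python3 - <<'E'
from h import *
s=env.state();w=viewer.grab_frame('wrist')
g=cv2.cvtColor(w['pixels'],cv2.COLOR_RGB2GRAY)
for r in(150,165,180,195,205): 
    v=g[r,235:310].astype(float); m=np.nonzero(v<v.max()*0.65)[0]+235; print(r,m.min(),m.max(),onz(w,((m.min()+m.max())/2,r),56,s).round(1))
print(onz(w,(270,211),54,s).round(1),onz(w,(269,127),20,s).round(1),onz(w,(269,140),56,s).round(1))
E
```

```text
150 256 280 [447.3 367.1  56. ]
165 256 280 [467.  363.7  56. ]
180 256 280 [487.3 360.2  56. ]
195 257 280 [508.5 357.3  56. ]
205 258 309 [526.7 375.2  56. ]
[533.  355.2  54. ] [421.9 374.4  20. ] [434.8 370.6  56. ]
```

Emit:
{"fn": "apply_moves", "kwargs": {"delta_pos": [[0.09,0.12,-0.2],[0.09,0.12,-0.5],[0.09,0.12,-0.8],[0.09,0.12,-0.97],[0.09,0.12,-0.97]], "rot": [[-0.031,-0.172,0],[-0.031,-0.172,0],[-0.031,-0.172,0],[-0.031,-0.172,0],[-0.031,-0.172,0]], "hand": [0.65,0.65,0.65,0.65,0.65]}}

```text
time_s: 15.68
ee_pos: [477.8, 361.6, 106.6]
ee_rot: [-179.6, 14.7, 169.8]
force: [-0.8, -0.7, -0.3]
gripper_width: 59.1
gripper_force: 0.0
```

Emit:
{"fn": "apply_moves", "kwargs": {"delta_pos": [[0,0,-0.2],[0,0,-0.4],[0,0,-0.6],[0,0,-0.704],[0,0,-0.704],[0,0,-0.704]], "rot": [[0,0,0],[0,0,0],[0,0,0],[0,0,0],[0,0,0],[0,0,0]], "hand": [0.65,0.65,0.65,0.65,0.65,0.65]}}

```text
time_s: 16.18
ee_pos: [482.3, 364.6, 28.0]
ee_rot: [179.9, 15.1, 169.6]
force: [0.3, 0.3, 0.0]
gripper_width: 59.5
gripper_force: 0.0
```

Emit:
{"fn": "apply_moves", "kwargs": {"delta_pos": [[0,0,0],[0,0,0],[0,0,0],[0,0,0],[0,0,0],[0,0,0],[0,0,0]], "rot": [[0,0,0],[0,0,0],[0,0,0],[0,0,0],[0,0,0],[0,0,0],[0,0,0]], "hand": [0,0,0,0,0,0,0], "newtons": 25}}

```text
time_s: 16.77
ee_pos: [481.2, 364.3, 27.5]
ee_rot: [180.0, 15.1, 169.7]
force: [-1.2, -2.9, 5.6]
gripper_width: 32.0
gripper_force: 24.9
```

Gripped at 32.0 mm, the upper arm width given, so it's the right stapler. I'll lift it and carry it round to the front of the chest.

Emit:
{"fn": "apply_moves", "kwargs": {"delta_pos": [[0,0,0.15],[0,0,0.4],[0,0,0.7],[0,0,1],[0,0,1]], "rot": [[0,0,0],[0,0,0],[0,0,0],[0,0,0],[0,0,0]], "hand": [0,0,0,0,0]}}

```text
time_s: 17.18
ee_pos: [484.2, 367.5, 154.2]
ee_rot: [179.3, 15.5, 169.6]
force: [0.9, 0.9, -1.3]
gripper_width: 32.1
gripper_force: 24.9
```

Emit:
{"fn": "apply_moves", "kwargs": {"delta_pos": [[-0.005,-0.2,0.02],[-0.005,-0.45,0.05],[-0.005,-0.7,0.1],[-0.005,-0.927,0.1]], "rot": [[0,0,0],[0,0,0],[0,0,0],[0,0,0]], "hand": [0,0,0,0]}}

```text
time_s: 17.52
ee_pos: [479.8, 251.9, 158.5]
ee_rot: [180.0, 15.0, 169.7]
force: [-0.5, -0.8, -1.9]
gripper_width: 32.2
gripper_force: 24.9
```

Emit:
{"fn": "apply_moves", "kwargs": {"delta_pos": [[-0.005,-0.24,0],[-0.005,-0.48,0],[-0.005,-0.72,0],[-0.005,-0.927,0]], "rot": [[0,0,0],[0,0,0],[0,0,0],[0,0,0]], "hand": [0,0,0,0]}}

```text
time_s: 17.85
ee_pos: [478.5, 140.1, 157.6]
ee_rot: [-180.0, 14.9, 169.7]
force: [0.2, 0.1, -2.5]
gripper_width: 32.0
gripper_force: 24.9
```

Emit:
{"fn": "apply_moves", "kwargs": {"delta_pos": [[-0.005,-0.24,0],[-0.005,-0.48,0],[-0.005,-0.72,0],[-0.005,-0.927,0]], "rot": [[0,0,0],[0,0,0],[0,0,0],[0,0,0]], "hand": [0,0,0,0]}}

```text
time_s: 18.18
ee_pos: [478.0, 29.1, 157.7]
ee_rot: [-180.0, 14.9, 169.7]
force: [0.3, 0.2, -2.2]
gripper_width: 31.9
gripper_force: 24.9
```

Emit:
{"fn": "apply_moves", "kwargs": {"delta_pos": [[-0.005,-0.24,0],[-0.005,-0.48,0],[-0.005,-0.72,0],[-0.005,-0.88,0],[-0.005,-0.927,0],[-0.005,-0.927,0]], "rot": [[0,0,0],[0,0,0],[0,0,0],[0,0,0],[0,0,0],[0,0,0]], "hand": [0,0,0,0,0,0]}}

```text
time_s: 18.68
ee_pos: [477.9, -81.6, 157.9]
ee_rot: [180.0, 14.9, 169.5]
force: [0.7, 0.8, -2.3]
gripper_width: 31.6
gripper_force: 24.9
```

```bash
python3 - <<'E'
from look import *
s=env.state();print(s['time_s'],s['ee_pos'],s['ee_rot'],s['qpos'],s['force'],s['gripper_width'])
knob('c6')
E
```

```text
18.6833 [477.88859935 -81.63255478 157.8623289 ] [179.96322136  14.92860189 169.53143894] [-11.21076445   5.923371   116.8206568    0.33854548  42.32952518
 -90.96743923] [ 0.7144779   0.78807358 -2.31703311] 31.61388955267913
knob si [243. 183.] 0.62 x,z: -20.5 127.4
```

View pics/c6.png

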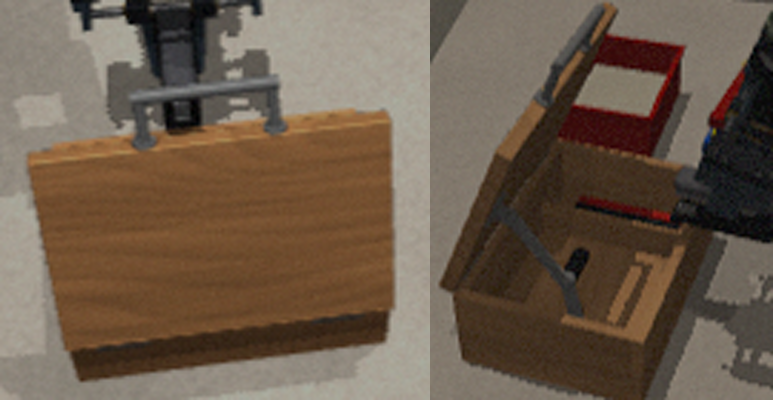

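Emit:
{"fn": "apply_moves", "kwargs": {"delta_pos": [[0.2,-0.03,0],[0.45,-0.07,0],[0.7,-0.11,0],[0.9,-0.14,0],[0.993,-0.155,-0.05],[0.993,-0.155,-0.1],[0.993,-0.155,-0.1]], "rot": [[0,0,0],[0,0,0],[0,0,0],[0,0,0],[0,0,0],[0,0,0],[0,0,0]], "hand": [0,0,0,0,0,0,0]}}

```text
time_s: 19.47
ee_pos: [595.5, -97.9, 143.9]
ee_rot: [180.0, 14.7, 169.8]
force: [-0.5, 0.5, -3.1]
gripper_width: 31.8
gripper_force: 24.9
```

```bash
python3 - <<'E'
from look import *
s=env.state();w=viewer.grab_frame('wrist');save(w,'w3.png')
print(s['time_s'],s['ee_pos'],s['ee_rot'],s['force'])
b=viewer.grab_frame('side')
cv2.imwrite('pics/m7.png',cv2.cvtColor(np.hstack([cv2.resize(b['pixels'][70:230,170:330],(400,400),interpolation=2),cv2.resize(w['pixels'],(400,400))]),cv2.COLOR_RGB2BGR))
E
```

```text
19.4667 [595.54542986 -97.94381083 143.91144635] [179.96881288  14.66344856 169.766176  ] [-0.53661357  0.49413662 -3.08738839]
```

View pics/m7.png

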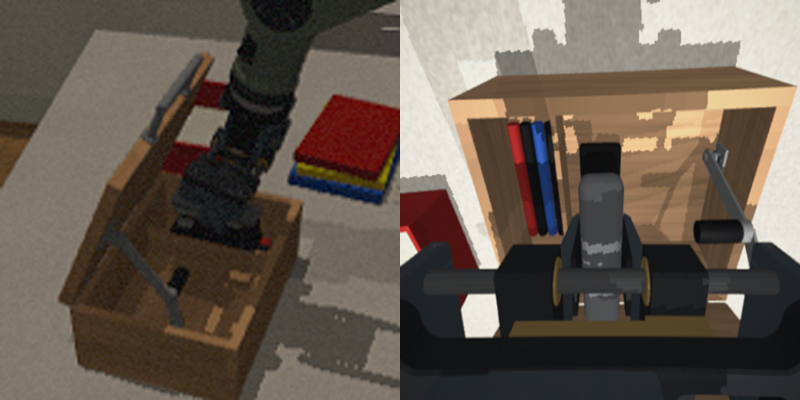

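The wrist view shows the stapler inside the bay, between the pens (cols 510–560) and the stay (col 715–755), with the knob at (722,232). Body and knob clearance in y is thin, so I'll measure the knob from this view and shift over.

```bash
python3 - <<'E'
from look import *
s=env.state();w=viewer.grab_frame('wrist');b=viewer.grab_frame('side')
print(s['ee_pos'],s['ee_rot'])
uw=spotter.landmark_of(w,'knob');ub=spotter.landmark_of(b,'knob')
print([(np.round(q['position']),round(q['score'],2)) for q in uw],[(np.round(q['position']),round(q['score'],2)) for q in ub])
X,e=tri(ray(w,uw[0]['position'],s),ray(b,ub[0]['position']));print('knob world',X,e,'chest',(X-C)@ex,(X-C)@ey)
f=spotter.landmark_of(w,'stay_foot'); 
if f:
    o,d=ray(w,f[0]['position'],s);print('foot',f[0]['score'],[( ((o+d*k-C)@ex).round(1),((o+d*k-C)@ey).round(1)) for k in [(42-o[2])/d[2]]])
T=np.array(s['ee_pos'])-C;print('tcp chest',T@ex,T@ey)
E
```

```text
[595.57423748 -98.34481839 145.39811083] [179.97193742  14.80626777 169.73559712]
[(array([405., 217.]), 0.62), (array([278., 286.]), 0.32)] [(array([242., 179.]), 0.57)]
knob world [616.81800792   8.8012527  135.35948572] 5.124776411559062 chest -18.116016471888603 92.0610995150337
foot 0.75 [(np.float64(-33.6), np.float64(118.9))]
tcp chest -20.812516555752715 -17.1373767548207
```

Emit:
{"fn": "apply_moves", "kwargs": {"delta_pos": [[-0.013,-0.074,0],[-0.013,-0.074,-0.05],[-0.013,-0.074,-0.2],[-0.013,-0.074,-0.35],[-0.013,-0.074,-0.5],[-0.013,-0.074,-0.62],[-0.013,-0.074,-0.7],[-0.013,-0.074,-0.75],[-0.013,-0.074,-0.77],[-0.013,-0.074,-0.77]], "rot": [[0,0,0],[0,0,0],[0,0,0],[0,0,0],[0,0,0],[0,0,0],[0,0,0],[0,0,0],[0,0,0],[0,0,0]], "hand": [0,0,0,0,0,0,0,0,0,0]}}

```text
time_s: 20.65
ee_pos: [596.2, -108.2, 54.0]
ee_rot: [180.0, 15.0, 169.7]
force: [-0.7, 0.8, -1.7]
gripper_width: 31.6
gripper_force: 24.9
```

Emit:
{"fn": "apply_moves", "kwargs": {"delta_pos": [[0,0,-0.012],[0,0,-0.024],[0,0,-0.034],[0,0,-0.034]], "rot": [[0,0,0],[0,0,0],[0,0,0],[0,0,0]], "hand": [0,0,0,0]}}

```text
time_s: 20.98
ee_pos: [596.2, -108.1, 50.4]
ee_rot: [180.0, 15.0, 169.7]
force: [0.1, 0.1, -2.3]
gripper_width: 31.7
gripper_force: 24.9
```

Emit:
{"fn": "apply_moves", "kwargs": {"delta_pos": [[0,0,-0.008],[0,0,-0.016],[0,0,-0.016],[0,0,-0.016]], "rot": [[0,0,0],[0,0,0],[0,0,0],[0,0,0]], "hand": [0,0,0,0]}}

```text
time_s: 21.32
ee_pos: [596.1, -108.1, 48.2]
ee_rot: [180.0, 15.0, 169.7]
force: [0.0, 0.0, -1.9]
gripper_width: 31.8
gripper_force: 24.9
```

Emit:
{"fn": "apply_moves", "kwargs": {"delta_pos": [[0,0,-0.006],[0,0,-0.012],[0,0,-0.012],[0,0,-0.012]], "rot": [[0,0,0],[0,0,0],[0,0,0],[0,0,0]], "hand": [0,0,0,0]}}

```text
time_s: 21.65
ee_pos: [596.3, -108.1, 47.5]
ee_rot: [180.0, 15.1, 169.7]
force: [-3.0, -0.0, 3.9]
gripper_width: 31.9
gripper_force: 24.9
```

Contact with the floor. I'll release and retreat along the tool axis.

Emit:
{"fn": "apply_moves", "kwargs": {"delta_pos": [[0,0,0.003],[0,0,0.003],[0,0,0.003],[0,0,0.003],[-0.03,0.005,0.11],[-0.08,0.013,0.3],[-0.15,0.026,0.55],[-0.21,0.036,0.8],[-0.24,0.04,0.92]], "rot": [[0,0,0],[0,0,0],[0,0,0],[0,0,0],[0,0,0],[0,0,0],[0,0,0],[0,0,0],[0,0,0]], "hand": [0.48,0.48,0.48,0.48,0.48,0.48,0.48,0.48,0.48]}}

```text
time_s: 22.4
ee_pos: [568.4, -103.5, 160.9]
ee_rot: [180.0, 15.3, 169.7]
force: [0.6, 0.3, 0.1]
gripper_width: 43.8
gripper_force: 0.0
```

```bash
python3 - <<'E'
from look import *
s=env.state();w=viewer.grab_frame('wrist');b=viewer.grab_frame('side');save(w,'w8.png')
print(s['ee_pos'],s['ee_rot'],s['force'])
for q in spotter.trace(w,'stapler')[:2]: print('st',np.round(q['box']),round(q['score'],2))
for q in spotter.landmark_of(w,'stapler')[:2]:
    X=onz(w,q['position'],20,s)-C;print('stapler chest',round(q['score'],2),(X@ex).round(1),(X@ey).round(1))
uw=spotter.landmark_of(w,'knob');ub=spotter.landmark_of(b,'knob')
print([(np.round(q['position']),round(q['score'],2)) for q in uw],[(np.round(q['position']),round(q['score'],2)) for q in ub])
if uw and ub:
  X,e=tri(ray(w,uw[0]['position'],s),ray(b,ub[0]['position']));print('knob world',X,e,'chest',(X-C)@ex,(X-C)@ey)
E
```

```text
[ 568.37679385 -103.46809303  160.93132506] [179.97881937  15.32438316 169.69883086] [0.57456113 0.25068557 0.10364898]
st [256. 185.  30.  98.] 0.93
stapler chest 0.56 -20.3 -26.9
[(array([399., 232.]), 0.84)] [(array([241., 182.]), 0.61)]
knob world [621.12894018  11.51958789 130.59338337] 0.5075992535368024 chest -14.330676242401491 95.47353010375586
```

The stapler stands at chest (-20,-27), clear of the stay. The knob is near chest (-16,94,130). I'll close the fingers and go in front of the knob.

Emit:
{"fn": "apply_moves", "kwargs": {"delta_pos": [[-0.12,0.02,0.02],[-0.12,0.1,0.02],[-0.06,0.4,0.01],[0.0,0.7,0],[0.043,0.98,0],[0.043,0.98,0],[0.043,0.98,0]], "rot": [[0,0,0],[0,0,0],[0,0,0],[0,0,0],[0,0,0],[0,0,0],[0,0,0]], "hand": [0.48,0,0,0,0,0,0], "newtons": 10}}

```text
time_s: 23.28
ee_pos: [572.5, 16.4, 155.9]
ee_rot: [-180.0, 14.9, 169.9]
force: [0.2, -0.2, -0.5]
gripper_width: 6.6
gripper_force: 0.0
```

Emit:
{"fn": "apply_moves", "kwargs": {"delta_pos": [[0,0,-0.12],[0,0,-0.25],[0,0,-0.34],[0,0,-0.34]], "rot": [[0,0,0],[0,0,0],[0,0,0],[0,0,0]], "hand": [0,0,0,0]}}

```text
time_s: 23.62
ee_pos: [570.3, 13.3, 113.2]
ee_rot: [-179.9, 14.7, 169.6]
force: [0.3, 0.4, 0.0]
gripper_width: 0.3
gripper_force: 0.0
```

```bash
python3 - <<'E'
from look import *
s=env.state();print(s['time_s'],s['ee_pos'],s['qpos'].round(1),s['force'],s['gripper_width']);T=np.array(s['ee_pos'])-C;print('tcp chest',T@ex,T@ey)
w=viewer.grab_frame('wrist');b=viewer.grab_frame('side');save(w,'w9.png')
uw=spotter.landmark_of(w,'knob');ub=spotter.landmark_of(b,'knob')
print([(np.round(q['position']),round(q['score'],2)) for q in uw],[(np.round(q['position']),round(q['score'],2)) for q in ub])
if uw and ub:
  X,e=tri(ray(w,uw[0]['position'],s),ray(b,ub[0]['position']));print('knob world',X,e,'chest',(X-C)@ex,(X-C)@ey)
f=np.array([-31,42]);k0=f+93*np.array([np.cos(1.4),np.sin(1.4)])
for p in (80,75,70,65,60,55,50,45,40):
    k=f+93*np.array([np.cos(np.deg2rad(p)),np.sin(np.deg2rad(p))]);d=k-k0
    print(p,k.round(),(d[0]*ex/120+[0,0,d[1]/120]).round(3))
E
```

```text
23.6167 [570.2820537   13.27927474 113.18857607] [  2.   16.5 110.2  -5.1  39.  -74.1] [0.26808628 0.37028233 0.00759364] 0.33707768289763557
tcp chest -64.73511521360585 88.55291634105136
[(array([268., 293.]), 0.65)] [(array([240., 183.]), 0.74)]
knob world [624.18757003  11.99161818 126.60079453] 1.1605036719176596 chest -11.397022273688364 96.4592803411855
80 [-15. 134.] [ 0.003 -0.    -0.   ]
75 [ -7. 132.] [ 0.068 -0.012 -0.015]
70 [  1. 129.] [ 0.131 -0.023 -0.035]
65 [  8. 126.] [ 0.193 -0.033 -0.061]
60 [ 16. 123.] [ 0.252 -0.044 -0.093]
55 [ 22. 118.] [ 0.308 -0.053 -0.129]
50 [ 29. 113.] [ 0.361 -0.062 -0.17 ]
45 [ 35. 108.] [ 0.41  -0.071 -0.216]
40 [ 40. 102.] [ 0.455 -0.079 -0.266]
```

Emit:
{"fn": "apply_moves", "kwargs": {"delta_pos": [[0.05,-0.009,0],[0.1,-0.017,0],[0.148,-0.026,0],[0.148,-0.026,0]], "rot": [[0,0,0],[0,0,0],[0,0,0],[0,0,0]], "hand": [0,0,0,0]}}

```text
time_s: 24.15
ee_pos: [592.2, 11.0, 117.1]
ee_rot: [179.9, 15.2, 169.7]
force: [0.2, -0.0, 0.7]
gripper_width: 0.9
gripper_force: 0.0
```

Emit:
{"fn": "apply_moves", "kwargs": {"delta_pos": [[0.02,-0.003,0],[0.04,-0.006,0],[0.06,-0.01,0],[0.06,-0.01,0]], "rot": [[0,0,0],[0,0,0],[0,0,0],[0,0,0]], "hand": [0,0,0,0]}}

```text
time_s: 24.48
ee_pos: [597.4, 10.0, 116.2]
ee_rot: [180.0, 15.0, 169.7]
force: [-1.0, 0.1, -0.8]
gripper_width: 0.7
gripper_force: 0.4
```

Emit:
{"fn": "apply_moves", "kwargs": {"delta_pos": [[0.02,-0.003,0],[0.04,-0.007,0],[0.06,-0.01,-0.002],[0.08,-0.014,-0.005],[0.08,-0.014,-0.005]], "rot": [[0,0,0],[0,0,0],[0,0,0],[0,0,0],[0,0,0]], "hand": [0,0,0,0,0]}}

```text
time_s: 24.9
ee_pos: [606.9, 8.3, 115.1]
ee_rot: [180.0, 14.9, 169.7]
force: [-2.1, 1.2, -2.2]
gripper_width: 0.2
gripper_force: 1.2
```

Emit:
{"fn": "apply_moves", "kwargs": {"delta_pos": [[0.025,-0.004,-0.009],[0.05,-0.009,-0.018],[0.075,-0.013,-0.028],[0.1,-0.017,-0.038],[0.1,-0.017,-0.038]], "rot": [[0,0,0],[0,0,0],[0,0,0],[0,0,0],[0,0,0]], "hand": [0,0,0,0,0]}}

```text
time_s: 25.32
ee_pos: [620.2, 6.1, 111.3]
ee_rot: [180.0, 15.1, 169.7]
force: [0.2, 0.4, -0.5]
gripper_width: 0.8
gripper_force: 0.3
```

```bash
python3 - <<'E'
from look import *
s=env.state();T=np.array(s['ee_pos'])-C;print('tcp chest',T@ex,T@ey,s['force'])
knob('c10')
E
```

```text
tcp chest -14.301042829948912 89.94471346212643 [ 0.16200185  0.35645418 -0.47168018]
knob si [234. 185.] 0.45 x,z: 9.1 107.2
```

Past the dead point (force dropped). I'll keep following it down the arc.

Emit:
{"fn": "apply_moves", "kwargs": {"delta_pos": [[0.035,-0.006,-0.018],[0.07,-0.012,-0.04],[0.105,-0.018,-0.06],[0.14,-0.024,-0.085],[0.14,-0.024,-0.085]], "rot": [[0,0,0],[0,0,0],[0,0,0],[0,0,0],[0,0,0]], "hand": [0,0,0,0,0]}}

```text
time_s: 25.93
ee_pos: [636.6, 3.2, 100.3]
ee_rot: [180.0, 15.0, 169.7]
force: [1.1, -0.2, 0.5]
gripper_width: 0.4
gripper_force: 0.0
```

```bash
python3 - <<'E'
from look import *
s=env.state();T=np.array(s['ee_pos'])-C;print('tcp chest',T@ex,T@ey,T[2],s['force'])
knob('c11')
E
```

```text
tcp chest 2.3651721623296957 89.94265133074346 100.31736464119177 [ 1.08974727 -0.21990533  0.51424831]
knob si [229. 184.] 0.63 x,z: 27.4 107.6
knob sc [225. 159.] 0.37 x,z: -15690.4 -22960.0
knob sc [115. 261.] 0.36 x,z: 823.8 1670.7
```

Emit:
{"fn": "apply_moves", "kwargs": {"delta_pos": [[0.03,-0.005,-0.025],[0.06,-0.01,-0.05],[0.09,-0.016,-0.08],[0.09,-0.016,-0.08]], "rot": [[0,0,0],[0,0,0],[0,0,0],[0,0,0]], "hand": [0,0,0,0]}}

```text
time_s: 26.47
ee_pos: [645.8, 1.4, 89.8]
ee_rot: [-180.0, 14.8, 169.7]
force: [-1.4, 1.5, -2.5]
gripper_width: 0.8
gripper_force: 0.1
```

```bash
python3 - <<'E'
from look import *
s=env.state();T=np.array(s['ee_pos'])-C;print('tcp chest',T@ex,T@ey,T[2],s['force'])
knob('c12')
b=viewer.grab_frame('side');print([(np.round(q['position']),round(q['score'],2)) for q in spotter.landmark_of(b,'handle')])
E
```

```text
tcp chest 11.741372797479833 89.6999048939426 89.83470797157206 [-1.3818779   1.53399755 -2.52797209]
knob si [226. 185.] 0.54 x,z: 35.5 98.4
[]
```

Emit:
{"fn": "apply_moves", "kwargs": {"delta_pos": [[0.02,-0.003,-0.03],[0.04,-0.007,-0.06],[0.06,-0.01,-0.09],[0.06,-0.01,-0.09]], "rot": [[0,0,0],[0,0,0],[0,0,0],[0,0,0]], "hand": [0,0,0,0]}}

```text
time_s: 27.1
ee_pos: [648.3, 0.8, 78.4]
ee_rot: [-179.9, 14.4, 169.8]
force: [-11.6, 2.0, -1.8]
gripper_width: 1.0
gripper_force: 1.8
```

```bash
python3 - <<'E'
from look import *
s=env.state();T=np.array(s['ee_pos'])-C;print('tcp chest',T@ex,T@ey,T[2],s['force'])
knob('c13');knob('c14');print(env.state()['force'])
E
```

```text
tcp chest 14.284688976772731 89.49609549737418 78.38733930613215 [-11.58192097   2.04312194  -1.75949609]
knob si [226. 185.] 0.38 x,z: 38.2 97.6
knob si [228. 186.] 0.5 x,z: 29.3 97.1
[-12.17602626   2.60764657  -1.4360778 ]
```

A -12 N reaction, most likely the sinking lid's edge resting on the leaning wrist. I'll back off towards the handle side and up.

Emit:
{"fn": "apply_moves", "kwargs": {"delta_pos": [[-0.12,0.02,0.05],[-0.4,0.07,0.25],[-0.7,0.12,0.5],[-0.95,0.16,0.7],[-1,0.17,0.75]], "rot": [[0,0,0],[0,0,0],[0,0,0],[0,0,0],[0,0,0]], "hand": [0,0,0,0,0]}}

```text
time_s: 27.92
ee_pos: [532.6, 21.2, 175.1]
ee_rot: [179.9, 15.4, 169.7]
force: [-0.3, -0.1, -0.5]
gripper_width: 0.5
gripper_force: 0.0
```

```bash
python3 - <<'E'
from look import *
s=env.state();print(s['time_s'],s['ee_pos'],s['force'])
knob('c15')
b=viewer.grab_frame('side');print([(np.round(q['position']),round(q['score'],2)) for q in spotter.landmark_of(b,'handle')])
E
```

```text
27.9167 [532.64915163  21.19262892 175.11471745] [-0.2943325  -0.11474818 -0.52498934]
knob si [224. 188.] 0.54 x,z: 44.3 86.0
[(array([265., 116.]), 0.77)]
```

The lid is sinking. I'll clear its swing fully.

Emit:
{"fn": "apply_moves", "kwargs": {"delta_pos": [[-0.3,0.05,0.2],[-0.6,0.2,0.4],[-0.9,0.4,0.6],[-1,0.6,0.8],[-1,0.6,0.8]], "rot": [[0,0,0],[0,0,0],[0,0,0],[0,0,0],[0,0,0]], "hand": [0,0,0,0,0]}}

```text
time_s: 28.63
ee_pos: [414.1, 95.3, 269.7]
ee_rot: [179.8, 15.3, 169.8]
force: [0.8, 0.2, 0.1]
gripper_width: 0.6
gripper_force: 0.0
```

```bash
python3 - <<'E'
from look import *
s=env.state();print(s['time_s'],s['ee_pos'],s['force'])
knob('c16')
b=viewer.grab_frame('side');print([(np.round(q['position']),round(q['score'],2)) for q in spotter.landmark_of(b,'handle')])
E
```

```text
28.6333 [414.08227182  95.33011102 269.71779522] [0.84720052 0.22651089 0.11358609]
knob si [221. 190.] 0.52 x,z: 53.8 74.4
[(array([282., 137.]), 0.97)]
```

Emit:
{"fn": "apply_moves", "kwargs": {"delta_pos": [[0,0.2,0],[0,0.5,0],[0,0.8,0],[0,0.8,0],[0,0.8,0],[0,0.8,0],[0,0.8,0],[0,0.8,0],[0,0.8,0],[0,0.8,0]], "rot": [[0,0,0],[0,0,0],[0,0,0],[0,0,0],[0,0,0],[0,0,0],[0,0,0],[0,0,0],[0,0,0],[0,0,0]], "hand": [0,0,0,0,0,0,0,0,0,0]}}

```text
time_s: 29.77
ee_pos: [414.0, 187.8, 266.8]
ee_rot: [180.0, 15.0, 169.6]
force: [-0.1, 0.0, 0.5]
gripper_width: 0.6
gripper_force: 0.0
```

```bash
python3 - <<'E'
from look import *
b=viewer.grab_frame('side');a=viewer.grab_frame('scene');save(b,'s17.png')
for p in(b,a): print([(np.round(q['position']),round(q['score'],2)) for q in spotter.landmark_of(p,'handle')])
knob('c17')
E
```

```text
[(array([294., 177.]), 0.95)]
[(array([222., 158.]), 0.96)]
knob sc [369. 190.] 0.55 x,z: 514.9 1025.0
knob sc [ 96. 196.] 0.33 x,z: 851.7 1612.7
```

Emit:
{"fn": "apply_moves", "kwargs": {"delta_pos": [[0,0,0],[0,0,0],[0,0,0],[0,0,0],[0,0,0],[0,0,0],[0,0,0],[0,0,0],[0,0,0],[0,0,0]], "rot": [[0,0,0],[0,0,0],[0,0,0],[0,0,0],[0,0,0],[0,0,0],[0,0,0],[0,0,0],[0,0,0],[0,0,0]], "hand": [0,0,0,0,0,0,0,0,0,0]}}

```text
time_s: 31.0
ee_pos: [413.9, 188.7, 266.6]
ee_rot: [180.0, 15.0, 169.7]
force: [0.7, 0.5, -0.3]
gripper_width: 0.3
gripper_force: 0.0
```

Emit:
{"fn": "apply_moves", "kwargs": {"delta_pos": [[0,0,0],[0,0,0],[0,0,0],[0,0,0],[0,0,0],[0,0,0],[0,0,0],[0,0,0],[0,0,0],[0,0,0]], "rot": [[0,0,0],[0,0,0],[0,0,0],[0,0,0],[0,0,0],[0,0,0],[0,0,0],[0,0,0],[0,0,0],[0,0,0]], "hand": [0,0,0,0,0,0,0,0,0,0]}}

```text
time_s: 31.83
ee_pos: [413.9, 188.7, 266.7]
ee_rot: [180.0, 15.0, 169.7]
force: [1.2, 0.1, 0.1]
gripper_width: 0.9
gripper_force: 0.0
```

```bash
python3 - <<'E'
from look import *
for n in('side','scene'):
    p=viewer.grab_frame(n);o=cv2.cvtColor(cv2.imread({'side':'pics/side0.png','scene':'pics/scene0.png'}[n]),cv2.COLOR_BGR2RGB)
    for q in 'handle','books','basket','jar','stapler': print(n,q,[(np.round(r['position']),round(r['score'],2)) for r in spotter.landmark_of(p,q)][:3])
    box={'side':(125,235,190,305),'scene':(145,255,170,290)}[n]
    g=lambda im:cv2.cvtColor(cv2.GaussianBlur(im,(3,3),0),cv2.COLOR_RGB2GRAY)[box[0]:box[1],box[2]:box[3]].astype(np.float32)
    print('edge shift',cv2.phaseCorrelate(g(o),g(p['pixels'])), np.abs(g(o)-g(p['pixels'])).mean(), np.percentile(np.abs(g(o)-g(p['pixels'])),[50,90,98]))
print(env.state()['time_s'])
E
```

```text
side handle [(array([293., 179.]), 0.64)]
side books [(array([313., 136.]), 0.97)]
side basket [(array([311., 134.]), 0.67), (array([253., 131.]), 0.64)]
side jar [(array([199., 313.]), 0.64)]
side stapler [(array([250., 279.]), 0.93), (array([257., 366.]), 0.75)]
edge shift ((-0.014903843065113165, 0.006596794205698586), 0.9349268188079198) 5.9095654 [6. 8. 9.]
scene handle [(array([225., 159.]), 0.73)]
scene books [(array([ 96., 196.]), 0.73)]
scene basket [(array([116., 259.]), 0.85)]
scene jar [(array([371., 187.]), 0.82)]
scene stapler [(array([382., 146.]), 0.57), (array([116., 259.]), 0.5), (array([324., 170.]), 0.47)]
edge shift ((0.015602190792620263, 0.03855294802134068), 0.8124600785308415) 2.7535605 [ 1.  5. 23.]
32.4333
```

The chest picture matches the original closed view (shift under 0.05 px), and the other objects are where they were. I'm handing it in.

```bash
python3 -c "
from workcell import env
print(env.job_done())"
```

```text
the job is handed in; nothing more can be done
None
```

The job is handed in at about 32 s: the stapler is on the floor of the large bay and the lid is shut. The last camera check matched the closed chest to within 0.05 pixels and showed the jar, books and basket unmoved, but near the end of the fold the tool met about 12 N of resistance, probably the lid resting on the wrist, so I backed off; the judge's result was not shown.

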